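# Take the shellacked ball off the twist-lock stand

## Task

The plaster ball in the dish has just been shellacked and must come off the bench stand without being touched. Swing the stand's catch fully clear by its upright knob, take the dish by the grip over the ball, turn it a quarter turn anticlockwise (seen from above) until its flange comes free of the keepers, and lift it straight off. Keep the dish level so that the ball stays in its middle all the while, knock nothing else on the bench about, and finish still holding the dish up, steady and level, at least 10 cm higher than it sat.

Things in the scene. Friction and masses are not known exactly. Their poses are not given: they have to be found in the camera images.
- stand: low round grey bench stand, fixed, foot 164 mm across. Origin: centre of its underside, z up. On its head two steel keepers, arcs of 74 degrees centred on its +x and -x sides, rise to 34 mm above the bench; their lips (37 mm radius and outward) overhang the seat by 8 mm
- stand_seat (a point): centre of the stand's flat seat, 20 mm above the bench. Two 8 mm stop pins on the seat let the dish turn about 91 degrees anticlockwise (from above) from its locked place and no farther, and under 4 degrees clockwise; from about 76 degrees on its lugs are clear of the keepers
- catch_pivot (a point): upright pivot axis of the catch on the stand, 76 mm from the stand's axis on its +y side (stand frame x 11.5, y 74.9 mm), 24 mm above the bench
- catch_knob (a point): the catch's upright knob: dark round peg 12 to 14 mm thick, 29 mm tall, top 56 mm above the bench; this point is on its axis 13 mm below the top. It stands 58 mm from the pivot; catch closed, it lies 55 degrees anticlockwise of the stand's +x as seen from the pivot, 130 mm from the stand's axis, outside the dish
- catch (a joint): angle of the flat steel catch about its pivot, rad: 0 closed (its nose blocks the turn of the dish's flange), 1.2 fully open at its stop; grows as the knob swings anticlockwise seen from above. Takes about 1 N at the knob and stays where it is left; clear of the flange from about 0.4
- dish: shallow round aluminium dish, 132 mm rim, 0.32 kg, loose on the stand, wire bail with uprights at its x = +67 and -67 mm. Origin: centre of its underside, on the seat at the start, its x along the stand's x (it is alike both ways round). Below, a neck of 32 mm radius and a 6 mm flange of two 74-degree lugs (48 mm radius, at +x and -x), under the keepers, 2 mm play
- dish_grip (a point): middle of the wooden grip of the bail, on the dish's axis above the ball, 117 mm above the dish's origin (137 mm above the bench at the start). The grip is a flat bar 70 mm long along the dish's x, 15 mm thick along its y, 20 mm high; 38 mm of air between it and the ball
- dish_middle (a point): where the ball's centre belongs: on the dish's axis, 47 mm above the dish's origin. The floor of the dish is 25 mm above the origin in the middle and rises outward at about 6 degrees, more steeply near the rim, which is 38 mm above the origin
- ball_center (a point): centre of the loose plaster ball, 44 mm across, 0.07 kg, lying in the middle of the dish; it rolls freely and comes back to the middle when the dish is level
- brush: small flat bristle brush with wooden handle, 186 mm long, lying in front of the stand; leave alone
- lemon: plaster lemon cast, 80 mm long, lying left of the stand; leave alone
- acorn: plaster acorn cast, 61 mm long, lying left of the stand; leave alone
- sanding_block: brown sanding block 55 x 90 x 30 mm, lying right of the stand; leave alone
- spatula: steel spatula with wooden handle, 238 mm long, lying behind the stand; leave alone
- modelling_tool: boxwood modelling tool, 205 mm long, lying left in front; leave alone
There are look-alikes about, which are no part of the job. What is shaped like the part that bears ball_center but blue or turquoise is not meant.

How it is judged (in metres and radians):
On the way, in this order (a step that is already met when the one before it is completed fails the run):
1. the catch is swung clear (more than 0.6 rad open) while the dish still sits locked (value of joint catch above 0.6 rad and angle between the x axis of dish and the x axis of stand, either way round below 0.3 rad and z of dish in the frame of stand below 0.03 m), for 0.2 s.
2. held by its grip, the dish is turned a quarter turn (more than 75 degrees) on the seat (angle between the x axis of dish and the x axis of stand, either way round above 1.3 rad and z of dish in the frame of stand below 0.03 m and horizontal distance between dish and stand below 0.02 m and contact force between the fingers and dish above 1 N), for 0.1 s.
At the end, for the whole second after the job is handed in: the gripper holds the dish still (under 20 mm/s) with its underside at least 95 mm above the stand's seat, tilted less than 0.1 rad, the ball at rest within 15 mm of the dish's middle, nothing else carrying the dish, the catch still open (z of dish in the frame of stand above 0.115 m and angle between dish's own z axis and vertical below 0.1 rad and distance between ball_center and dish_middle below 0.015 m and contact force between the fingers and dish above 1 N and contact force between dish and stand below 0.05 N and value of joint catch above 0.5 rad and linear speed of dish below 0.02 m/s and linear speed of ball below 0.03 m/s); the arm keeps its last pose, push and grip.
It fails at once if the ball rolls out of the middle of the dish (more than 25 mm) (distance between ball_center and dish_middle above 0.025 m).
It fails at once if the dish is tipped (more than 0.17 rad) (angle between dish's own z axis and vertical above 0.17 rad).
It fails at once if the ball is touched by the robot (contact force between the arm and ball above 0.3 N).
It fails at once if the ball is touched by the fingers (contact force between the fingers and ball above 0.3 N).
It fails at once if another thing on the bench is knocked about (moved more than 3 cm) (distance of any of brush, lemon, acorn, sanding_block, spatula, modelling_tool from where it was at the start of the episode above 0.03 m).
It also fails if it takes over 58 s, if anything falls off the work surface, if the arm or the gripper's body presses on something with over 40 N, if the wrist force passes 120 N, or if a joint passes its speed limit or range.

## Robot

A 6-joint arm with a two-finger parallel gripper is mounted at the origin on a cart in front of the work surface, level with it; the furniture and walls round the work are solid. World frame = base frame: x ahead of the robot, y to its left, z up, the work surface at z = 0. Lengths are in m, angles in degrees, forces in N, time in s.
With the tool pointing down it reaches from about 0.4 to 0.825 m from the base axis. Payload 7 kg.
Tool frame: the origin (TCP) lies at the very end of the fingers, on their centre line; the grasp point (between the pads) lies 19 mm behind it; z points along the fingers, y is the line along which they close (so a half turn about z gives the same grasp; the last joint's range is limited). The gripper opens to 88 mm and grips with 3 to 60 N. Pads are 19 mm wide; open, the fingers measure 130 mm over their backs; the gripper's body (78 mm by 193 mm) begins 47 mm behind the grasp point.
Start: joints at [92.137, 20.546, 0.682, 0, -70.136, -16.507], TCP at [0.168, 0.654, 0.227] pointing down, gripper open.
Joint ranges: [-176.03, 176.03], [-82.01, 121.73], [-58.28, 71.71], [-173.87, 95.51], [-174.79, -0.11], [-173.66, 173.66]. Speed limits (degrees/s): [136.94, 136.94, 172.46, 180, 180, 180].

## Interface

Orientations are given as [roll, pitch, yaw] about the fixed x, y, z axes, in that order (R = Rz(yaw) Ry(pitch) Rx(roll)).
In Python, from plant import ctrl, cams, workorder gives the robot as it stands.
- The arm moves only by the tool play_rows, never from a script. Its argument "motion" is a list of rows, each an object of numbers: "x", "y", "z": the shift along the tool's x, y, z normalised to -1 to 1, where 1 is 0.025 m; "rx", "ry", "rz": the turn, a rotation vector about the tool's x, y, z normalised to -1 to 1, where 1 is 4 degrees. A call has 1 to 20 rows; each row shifts and turns the commanded pose from where the row before left it, along the tool's axes as they then stand; what a row does not reach is not made up. A row lasts 1/8 s, in which the tool goes at most 62.5 mm and 10.7 degrees, less where a joint would pass 70% of its speed; a pose out of reach is approached as far as the arm can. A call with a number of a shift or a turn outside -1 to 1 is refused whole. A call with a gripper value outside its range is refused whole. "fingers" is the opening, from -1 (shut) to 1 (fully open), set as the call begins (left out, the last holds). The fingers move at their own pace and stop on an object; the grip force is fixed at half the most. Time passes only in rows, so rows that do not move let the fingers close. It gives the time, the measured TCP pose, the force, the opening and the grip force at its end, in the units of the state.
- ctrl.get_obs(): the state, without advancing time (a new reading comes with each control period).
- cams.snapshot(name): name is "scene" or "side" or "wrist"; returns the picture (480x640x3 uint8, blue, green, red); there is no depth.
- cams.get_calibration(name): a dict with "vertical_fov" (degrees; the focal length in pixels is half the picture's height over the tangent of half this angle, whatever the lens; pixels are square), "cx", "cy" (the principal point, pixels), "k1" (the pictures are not rectified: a ray, as slopes to the right and down, at radius r is drawn at 1 + k1 r^2 times it, then the intrinsics apply), "position" and "rotation" of the camera in the world. Camera axes: x right, y up, looking along -z (the intrinsics and any distortion apply to the point x, -y, -z); pixel columns grow to the right and rows downward; lengths in m; the calibration is good to about 2 mm. A picture is of the moment at which its call begins: read the wrist's pose just before it. get_calibration takes no time and is no camera call; for the wrist camera it gives the pose at the moment of the call.
- workorder.close_job(): hands the job in; it is judged then, once.
The state is a dict: "clock": time; "joint_pos": joint angles; "qvel": joint speeds; "tau": joint torques, N m; "tool_pos": TCP position; "orientation": TCP orientation; "force": force on the tool from outside, world axes, zero at the start; "moment": the same for the moment, N m; "opening": finger opening in m; "gripper_force": force on a finger pad.
Only numpy, scipy, OpenCV 4.12 (cv2) and the standard library are available. Lean on these libraries where they do the work, as an engineer would, in place of code of your own. Each camera call takes 0.05 s, during which the arm holds its last target. There are 200 camera calls.

## Working session

There is one attempt and no reset: what is moved stays moved. The work goes in short steps, Python scripts to look and compute and a tool call to move; the robot and the scene stay as the last step left them, time stands still between calls to the robot, and variables do not carry over. Pictures are saved under pics/ and viewed, at most 10 in all, crops included, and the job is handed in when it is done.

Besides the shell and the picture viewer there is one more tool, called after "Request:" by a JSON object that holds its "method" and its "body". play_rows: Moves the arm, as the interface text tells. Its arguments: {"type":"object","properties":{"motion":{"type":"array"},"fingers":{"type":"number"}},"required":["motion"]}

```bash
mkdir -p pics
cat > h.py <<'E'
import numpy as np, cv2
from plant import ctrl, cams, workorder
def cal(n):
    c=cams.get_calibration(n); f=240/np.tan(np.radians(c["vertical_fov"])/2)
    return dict(f=f,cx=c["cx"],cy=c["cy"],k=c["k1"],p=np.array(c["position"]),R=np.array(c["rotation"]).reshape(3,3))
def ray(c,u,v):
    K=np.array([[c['f'],0,c['cx']],[0,c['f'],c['cy']],[0,0,1.]])
    x,y=cv2.undistortPoints(np.array([[[u,v]]],float),K,np.array([c['k'],0,0,0,0.]))[0,0]
    d=c['R']@np.array([x,-y,-1]); return d/np.linalg.norm(d)
def plane(c,u,v,z):
    d=ray(c,u,v); return c['p']+d*(z-c['p'][2])/d[2]
def tri(obs):
    A=np.zeros((3,3));b=np.zeros(3)
    for c,u,v in obs:
        d=ray(c,u,v);M=np.eye(3)-np.outer(d,d);A+=M;b+=M@c['p']
    p=np.linalg.solve(A,b)
    return p,[np.linalg.norm(np.cross(p-c['p'],ray(c,u,v))) for c,u,v in obs]
def proj(c,p):
    q=c['R'].T@(np.array(p)-c['p']); x,y=q[0]/-q[2],-q[1]/-q[2]; s=1+c['k']*(x*x+y*y)
    return c['cx']+c['f']*x*s,c['cy']+c['f']*y*s
E
python3 - <<'E'
from h import *
for n in("scene","side","wrist"):
    c=cal(n); cv2.imwrite(f"pics/{n}0.png",cams.snapshot(n)); print(n,c['p'],c['f'],c['k'],c['R'][:,2])
o=ctrl.get_obs(); print(o)
E
```

```text
Traceback (most recent call last):
  File "h.py", line 5, in cal
    return dict(f=f,cx=c["cx"],cy=c["cy"],k=c["k1"],p=np.array(c["position"]),R=np.array(c["rotation"]).reshape(3,3))
                                                                                ~~~~~~~~~~~~~~~~~~~~~~~~~~~~~~~^^^^^
ValueError: cannot reshape array of size 3 into shape (3,3)
```

Rotation is roll/pitch/yaw, per the stated convention.

```bash
sed -i 's/R=np.array(c\["rotation"\]).reshape(3,3)/R=Rot.from_euler("xyz",c["rotation"],degrees=True).as_matrix()/; 1a from scipy.spatial.transform import Rotation as Rot' h.py
python3 - <<'E'
from h import *
for n in("scene","side","wrist"):
    print(cams.get_calibration(n)); c=cal(n); cv2.imwrite(f"pics/{n}0.png",cams.snapshot(n)); print(n,c['f'],-c['R'][:,2])
o=ctrl.get_obs(); print(o)
E
```

```text
{'vertical_fov': 46.98962965331851, 'cx': 319.65773257166455, 'cy': 237.9946977431806, 'k1': -0.05024713420981964, 'position': array([-0.35361689, -0.67910812,  0.74673619]), 'rotation': array([ 59.77469924,   0.83408439, -56.32847185])}
scene 552.0988403480983 [ 0.71502738  0.48515608 -0.50334821]
{'vertical_fov': 54.3822825771482, 'cx': 319.4177022037132, 'cy': 240.13923236177905, 'k1': -0.11223166700321087, 'position': array([0.33301564, 0.76373255, 0.61250266]), 'rotation': array([  58.88407452,   -1.23483925, -164.14119231])}
side 467.16714634088896 [ 0.22323819 -0.826581   -0.5166513 ]
{'vertical_fov': 71.98004096545351, 'cx': 323.3152402325518, 'cy': 242.95597172886076, 'k1': 0.007078773662200773, 'position': array([0.2437771 , 0.63506596, 0.38425032]), 'rotation': array([-1.69647655e+01, -7.77304183e-02, -1.04418819e+02])}
wrist 330.45268307422555 [-0.28291591  0.0713997  -0.95648349]
{'clock': 0.15, 'joint_pos': array([ 9.21375653e+01,  2.05812387e+01,  6.44613459e-01, -1.48461092e-02,
       -7.01360270e+01, -1.65066372e+01]), 'qvel': array([-0.09649938, -0.07353891,  0.22371338,  0.10044804,  0.00483969,
       -0.00853915]), 'tau': array([-1.61129887e-03, -5.83277893e+01,  2.93289721e+01,  7.00109214e+00,
        8.70325399e-03, -1.05131746e-04]), 'tool_pos': array([0.1674494 , 0.65350425, 0.22583671]), 'orientation': array([ 1.79926376e+02, -7.26141338e-03, -1.43741206e+01]), 'force': array([-1.14048396, -0.06002932,  0.23292124]), 'moment': array([0.00568343, 0.0148078 , 0.04494634]), 'gripper_force': 0.0, 'opening': 0.08800503380953972}
```

View pics/scene0.png

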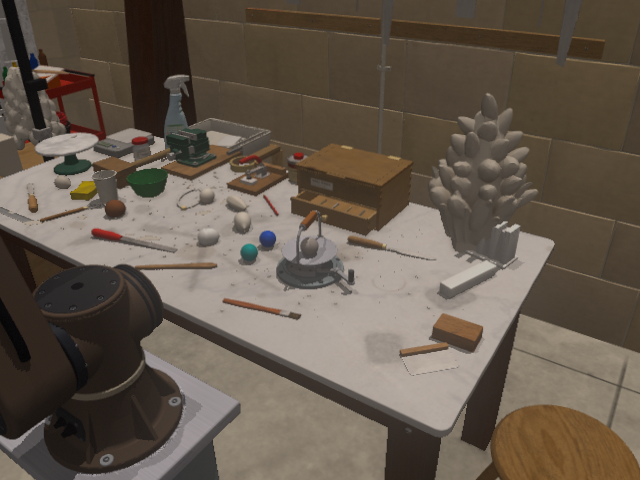

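View pics/side0.png

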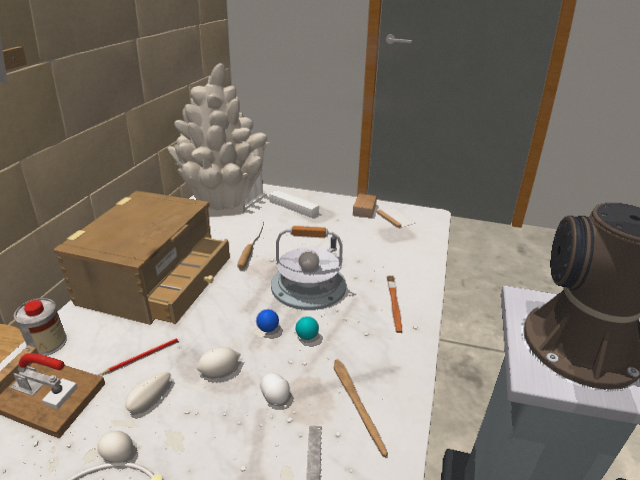

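Candidates: the grey ball in the dish at scene (311,245) / side (309,261); the blue ball at scene (268,239) / side (267,320); the turquoise ball at scene (249,252) / side (307,328). Pale casts lie to the left. The only stand with a bail is at scene (311,262) / side (309,280), and it holds the grey ball, so I choose that one. The knob is the dark peg at scene (350,275) / side (333,243). Next I check this in one close crop.

Run:
```python
from h import *
a=cv2.imread("pics/scene0.png")[200:300,265:365];b=cv2.imread("pics/side0.png")[215:315,260:360]
cv2.imwrite("pics/crop0.png",cv2.resize(np.hstack([a,b]),None,fx=4,fy=4,interpolation=cv2.INTER_CUBIC))
```

```text
(no output)
```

View pics/crop0.png

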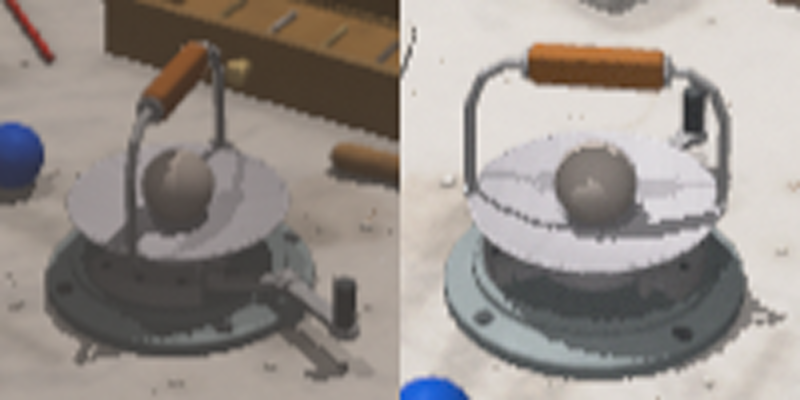

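Left crop: wooden grip with ends at about (302,227) and (316,212), grey ball at (310,247), knob from (351,271) to (351,282). Right crop: grip (292,231)–(326,233), ball (309,262), knob from (333,238) to (333,248). The choice is confirmed.

Run:
```python
from h import *
np.set_printoptions(precision=4,suppress=True)
s,d=cal("scene"),cal("side")
def T(n,a,b): p=tri([(s,*a),(d,*b)]); print(n,p[0],np.round(p[1],4)); return p[0]
# refine by masks
out={}
for n,(x0,y0,x1,y1) in dict(scene=(298,205,322,232),side=(285,220,332,240)).items():
    im=cv2.imread(f"pics/{n}0.png")[y0:y1,x0:x1]; h=cv2.cvtColor(im,cv2.COLOR_BGR2HSV)
    m=cv2.inRange(h,(4,110,60),(20,255,255)); k,l,st,ce=cv2.connectedComponentsWithStats(m)
    i=1+np.argmax(st[1:,4]); out[n]=ce[i]+[x0,y0]
    pts=np.argwhere(l==i)[:,::-1].astype(np.float32); r=cv2.minAreaRect(pts); print(n,st[i],out[n],r)
g=T("grip",out['scene'],out['side'])
e1=T("gripA",(302,227),(326.2,232.7)); e2=T("gripB",(316.2,212),(291.8,231.2)); e=e1-e2;print(np.linalg.norm(e),np.degrees(np.arctan2(e[1],e[0])))
b=T("ball",(309.7,247.5),(309,261.7))
kt=T("ktop",(351,271),(333.5,238.2)); T("kbot",(350.7,282.5),(333,248))
v=kt-g; print("knob bearing",np.degrees(np.arctan2(v[1],v[0])),np.hypot(*v[:2]))
# predicted: stand frame knob
k=np.array([11.5+58*np.cos(np.radians(55)),74.9+58*np.sin(np.radians(55))]);print(k,np.degrees(np.arctan2(k[1],k[0])),np.hypot(*k))
```

```text
scene [  3   5  16  17 132] [309.3561 218.0758] ((11.223529815673828, 13.4058837890625), (8.026427268981934, 17.679832458496094), 40.601295471191406)
side [  7   6  34  11 312] [308.3622 231.1827] ((23.518966674804688, 11.177587509155273), (33.35410690307617, 9.336801528930664), 3.3664605617523193)
grip [ 0.5702 -0.023   0.1392] [0.0018 0.0018]
gripA [ 0.5333 -0.0295  0.1367] [0.0002 0.0002]
gripB [ 0.6048 -0.018   0.1371] [0.0032 0.0032]
0.07242550218406035 -170.90750686182773
ball [ 0.5677 -0.0246  0.0626] [0.0002 0.0002]
ktop [ 0.5466 -0.1521  0.0521] [0.0005 0.0005]
kbot [ 0.5461 -0.1533  0.0229] [0.0011 0.0011]
knob bearing -100.36763350448511 0.13124132745640166
[ 44.7674 122.4108] 69.91179201561854 130.34006133070818
```

Request:
{"method": "play_rows", "body": {"motion": [{"rz": 0.97},{"rz": 0.97},{"rz": 0.97},{"rz": 0.97},{"rz": 0.97},{"rz": 0.97},{"rz": 0.97},{"rz": 0.97},{"rz": 0.97},{"rz": 0.97},{"rz": 0.97},{"rz": 0.97},{"rz": 0.97},{"rz": 0.97},{"rz": 0.97},{"rz": 0.97},{"rz": 0.97}], "fingers": -0.18}}

```text
$.motion[0]: bad value
```

Request:
{"method": "play_rows", "body": {"motion": [{"x": 0.98,"y": -0.55},{"x": 0.98,"y": -0.55},{"x": 0.98,"y": -0.55},{"x": 0.98,"y": -0.55},{"x": 0.98,"y": -0.55},{"x": 0.98,"y": -0.55},{"x": 0.98,"y": -0.55},{"x": 0.98,"y": -0.55},{"x": 0.98,"y": -0.55},{"x": 0.98,"y": -0.55},{"x": 0.98,"y": -0.55},{"x": 0.98,"y": -0.55},{"x": 0.98,"y": -0.55},{"x": 0.98,"y": -0.55},{"x": 0.98,"y": -0.55},{"x": 0.98,"y": -0.55}]}}

```text
$.motion[0]: bad value
```

Request:
{"method": "play_rows", "body": {"motion": [{"x": 0.97,"y": -0.04},{"x": 0.97,"y": -0.04},{"x": 0.97,"y": -0.04},{"x": 0.97,"y": -0.04},{"x": 0.97,"y": -0.04},{"x": 0.97,"y": -0.04},{"x": 0.97,"y": -0.04},{"x": 0.97,"y": -0.04},{"x": 0.97,"y": -0.04},{"x": 0.97,"y": -0.04},{"x": 0.97,"y": -0.04},{"x": 0.97,"y": -0.04},{"x": 0.97,"y": -0.04},{"x": 0.97,"y": -0.04},{"x": 0.97,"y": -0.04},{"x": 0.97,"y": -0.04},{"x": 0.97,"y": -0.04},{"x": 0.97,"y": -0.04},{"x": 0.97,"y": -0.04},{"x": 0}]}}

```text
$.motion[0]: bad value
```

Run:
```python
from h import *
o=ctrl.get_obs(); c=cal("wrist"); im=cams.snapshot("wrist"); cv2.imwrite("pics/w1.png",im)
print(o['clock'],o['tool_pos'],o['orientation'],o['opening'],o['force'])
for n,p in dict(ktop=(.5466,-.152,.056),grip=(.569,-.024,.137),gA=(.534,-.030,.137),gB=(.604,-.018,.137),ball=(.568,-.0245,.067)).items(): print(n,proj(c,p))
```

```text
0.15 [0.1674494  0.65350425 0.22583671] [ 1.79926376e+02 -7.26141338e-03 -1.43741206e+01] 0.08800503380953972 [-1.14048396 -0.06002932  0.23292124]
ktop (np.float64(1890.647174500033), np.float64(-1044.6335713995352))
grip (np.float64(3047.0736147221746), np.float64(-2351.2694608660686))
gA (np.float64(2721.366948115774), np.float64(-1853.006683509288))
gB (np.float64(3499.284315423059), np.float64(-3044.356419387642))
ball (np.float64(1622.3809781172347), np.float64(-1038.5742473076639))
```

View pics/w1.png

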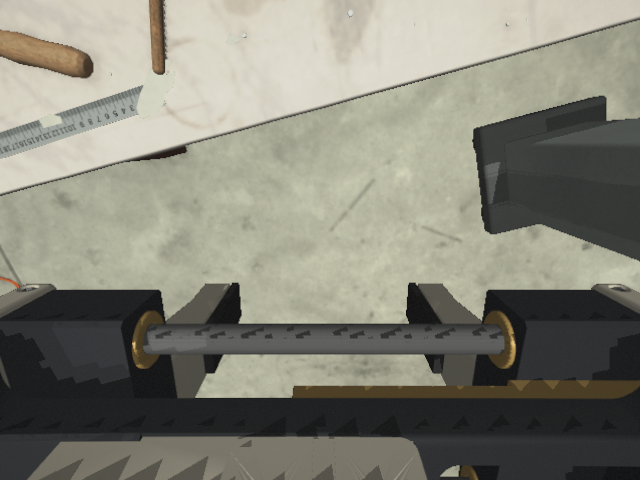

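The moves were refused, so the picture shows only the start pose (fingers over the table edge, stand not in view). I'll give every row all six numbers.

Request:
{"method": "play_rows", "body": {"motion": [{"x": 0,"y": 0,"z": 0,"rx": 0,"ry": 0,"rz": 0.97},{"x": 0,"y": 0,"z": 0,"rx": 0,"ry": 0,"rz": 0.97},{"x": 0,"y": 0,"z": 0,"rx": 0,"ry": 0,"rz": 0.97},{"x": 0,"y": 0,"z": 0,"rx": 0,"ry": 0,"rz": 0.97},{"x": 0,"y": 0,"z": 0,"rx": 0,"ry": 0,"rz": 0.97},{"x": 0,"y": 0,"z": 0,"rx": 0,"ry": 0,"rz": 0.97},{"x": 0,"y": 0,"z": 0,"rx": 0,"ry": 0,"rz": 0.97},{"x": 0,"y": 0,"z": 0,"rx": 0,"ry": 0,"rz": 0.97},{"x": 0,"y": 0,"z": 0,"rx": 0,"ry": 0,"rz": 0.97},{"x": 0,"y": 0,"z": 0,"rx": 0,"ry": 0,"rz": 0.97},{"x": 0,"y": 0,"z": 0,"rx": 0,"ry": 0,"rz": 0.97},{"x": 0,"y": 0,"z": 0,"rx": 0,"ry": 0,"rz": 0.97},{"x": 0,"y": 0,"z": 0,"rx": 0,"ry": 0,"rz": 0.97},{"x": 0,"y": 0,"z": 0,"rx": 0,"ry": 0,"rz": 0.97},{"x": 0,"y": 0,"z": 0,"rx": 0,"ry": 0,"rz": 0.97},{"x": 0,"y": 0,"z": 0,"rx": 0,"ry": 0,"rz": 0.97},{"x": 0,"y": 0,"z": 0,"rx": 0,"ry": 0,"rz": 0.97}], "fingers": -0.18}}

```text
clock: 2.33
tool_pos: [0.1675, 0.6537, 0.2263]
orientation: [180.0, -0.0, -80.5]
force: [0.2, 0.5, 0.5]
opening: 0.0359
gripper_force: 0.0
```

Request:
{"method": "play_rows", "body": {"motion": [{"x": 0.98,"y": -0.55,"z": 0,"rx": 0,"ry": 0,"rz": 0},{"x": 0.98,"y": -0.55,"z": 0,"rx": 0,"ry": 0,"rz": 0},{"x": 0.98,"y": -0.55,"z": 0,"rx": 0,"ry": 0,"rz": 0},{"x": 0.98,"y": -0.55,"z": 0,"rx": 0,"ry": 0,"rz": 0},{"x": 0.98,"y": -0.55,"z": 0,"rx": 0,"ry": 0,"rz": 0},{"x": 0.98,"y": -0.55,"z": 0,"rx": 0,"ry": 0,"rz": 0},{"x": 0.98,"y": -0.55,"z": 0,"rx": 0,"ry": 0,"rz": 0},{"x": 0.98,"y": -0.55,"z": 0,"rx": 0,"ry": 0,"rz": 0},{"x": 0.98,"y": -0.55,"z": 0,"rx": 0,"ry": 0,"rz": 0},{"x": 0.98,"y": -0.55,"z": 0,"rx": 0,"ry": 0,"rz": 0},{"x": 0.98,"y": -0.55,"z": 0,"rx": 0,"ry": 0,"rz": 0},{"x": 0.98,"y": -0.55,"z": 0,"rx": 0,"ry": 0,"rz": 0},{"x": 0.98,"y": -0.55,"z": 0,"rx": 0,"ry": 0,"rz": 0},{"x": 0.98,"y": -0.55,"z": 0,"rx": 0,"ry": 0,"rz": 0},{"x": 0.98,"y": -0.55,"z": 0,"rx": 0,"ry": 0,"rz": 0},{"x": 0.98,"y": -0.55,"z": 0,"rx": 0,"ry": 0,"rz": 0}]}}

```text
clock: 4.32
tool_pos: [0.451, 0.3027, 0.2267]
orientation: [-180.0, 0.0, -80.3]
force: [-0.0, -0.3, -0.0]
opening: 0.0356
gripper_force: 0.0
```

Request:
{"method": "play_rows", "body": {"motion": [{"x": 0.98,"y": -0.04,"z": 0,"rx": 0,"ry": 0,"rz": 0},{"x": 0.98,"y": -0.04,"z": 0,"rx": 0,"ry": 0,"rz": 0},{"x": 0.98,"y": -0.04,"z": 0,"rx": 0,"ry": 0,"rz": 0},{"x": 0.98,"y": -0.04,"z": 0,"rx": 0,"ry": 0,"rz": 0},{"x": 0.98,"y": -0.04,"z": 0,"rx": 0,"ry": 0,"rz": 0},{"x": 0.98,"y": -0.04,"z": 0,"rx": 0,"ry": 0,"rz": 0},{"x": 0.98,"y": -0.04,"z": 0,"rx": 0,"ry": 0,"rz": 0},{"x": 0.98,"y": -0.04,"z": 0,"rx": 0,"ry": 0,"rz": 0},{"x": 0.98,"y": -0.04,"z": 0,"rx": 0,"ry": 0,"rz": 0},{"x": 0.98,"y": -0.04,"z": 0,"rx": 0,"ry": 0,"rz": 0},{"x": 0.98,"y": -0.04,"z": 0,"rx": 0,"ry": 0,"rz": 0},{"x": 0.98,"y": -0.04,"z": 0,"rx": 0,"ry": 0,"rz": 0},{"x": 0.98,"y": -0.04,"z": 0,"rx": 0,"ry": 0,"rz": 0},{"x": 0.98,"y": -0.04,"z": 0,"rx": 0,"ry": 0,"rz": 0},{"x": 0.98,"y": -0.04,"z": 0,"rx": 0,"ry": 0,"rz": 0},{"x": 0.98,"y": -0.04,"z": 0,"rx": 0,"ry": 0,"rz": 0},{"x": 0.98,"y": -0.04,"z": 0,"rx": 0,"ry": 0,"rz": 0},{"x": 0.98,"y": -0.04,"z": 0,"rx": 0,"ry": 0,"rz": 0},{"x": 0.98,"y": -0.04,"z": 0,"rx": 0,"ry": 0,"rz": 0},{"x": 0,"y": 0,"z": 0,"rx": 0,"ry": 0,"rz": 0}]}}

```text
clock: 6.82
tool_pos: [0.5463, -0.1529, 0.2263]
orientation: [180.0, 0.0, -80.4]
force: [-0.1, -0.0, 0.5]
opening: 0.0357
gripper_force: 0.0
```

Run:
```python
from h import *
o=ctrl.get_obs(); c=cal("wrist"); im=cams.snapshot("wrist"); cv2.imwrite("pics/w2.png",im)
print(o['clock'],o['tool_pos'],o['orientation'],o['opening'],o['force'])
for n,p in dict(ktop=(.5466,-.152,.056),grip=(.569,-.024,.137),gA=(.534,-.030,.137),gB=(.604,-.018,.137),ball=(.568,-.0245,.067)).items(): print(n,proj(c,p))
```

```text
6.825 [ 0.54633837 -0.15288122  0.22632952] [ 1.79971253e+02  4.79359409e-03 -8.04460892e+01] 0.035686442334850015 [-0.14668413 -0.03311461  0.45806991]
ktop (np.float64(322.72527859417585), np.float64(222.8281652896553))
grip (np.float64(274.3385040052109), np.float64(377.50591404552637))
gA (np.float64(314.05713184001223), np.float64(377.340944019225))
gB (np.float64(234.59414434602968), np.float64(377.69834345289155))
ball (np.float64(284.3253909417078), np.float64(333.7114501057312))
```

View pics/w2.png

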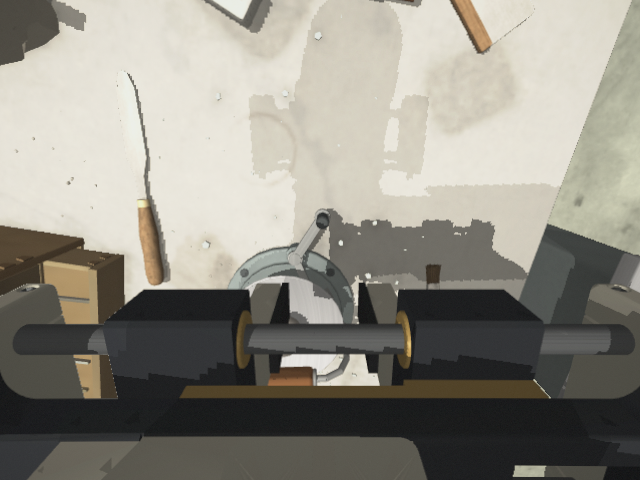

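Close view: knob top at (322,217), pivot at (298,258), catch arm between them, and grip at (292,377) under the gripper. Spatula and brush are well clear.

Run:
```python
from h import *
np.set_printoptions(precision=4,suppress=True)
c=cal("wrist"); im=cv2.imread("pics/w2.png")
g=cv2.cvtColor(im,cv2.COLOR_BGR2GRAY)[195:245,295:350]
m=(g<75).astype(np.uint8); k,l,st,ce=cv2.connectedComponentsWithStats(m); print([(s.tolist(),(q+[295,195]).round(1).tolist()) for s,q in zip(st[1:],ce[1:]) if s[4]>15])
kt=plane(c,322,217,.056); pv=plane(c,298,258,.027); print(kt,pv,np.linalg.norm((kt-pv)[:2]),np.degrees(np.arctan2(*(kt-pv)[1::-1])))
print(tri([(c,322,217),(cal("scene"),351,271),(cal("side"),333.5,238.2)]))
```

```text
[([21, 18, 13, 16, 103], [322.4, 220.3])]
[ 0.5483 -0.1571  0.056 ] [ 0.5666 -0.0987  0.027 ] 0.06113856470755274 -107.42395187572099
(array([ 0.5473, -0.1539,  0.0513]), [np.float64(0.0022187518372528423), np.float64(0.0020866571087487813), np.float64(0.000893226554061901)])
```

Request:
{"method": "play_rows", "body": {"motion": [{"x": 0.04,"y": 0,"z": 0.96,"rx": 0,"ry": 0,"rz": 0},{"x": 0,"y": 0,"z": 0.96,"rx": 0,"ry": 0,"rz": 0},{"x": 0,"y": 0,"z": 0.96,"rx": 0,"ry": 0,"rz": 0},{"x": 0,"y": 0,"z": 0.96,"rx": 0,"ry": 0,"rz": 0},{"x": 0,"y": 0,"z": 0.96,"rx": 0,"ry": 0,"rz": 0},{"x": 0,"y": 0,"z": 0.96,"rx": 0,"ry": 0,"rz": 0},{"x": 0,"y": 0,"z": 0.96,"rx": 0,"ry": 0,"rz": 0},{"x": 0,"y": 0,"z": 0.96,"rx": 0,"ry": 0,"rz": 0},{"x": 0,"y": 0,"z": 0,"rx": 0,"ry": 0,"rz": 0}]}}

```text
clock: 8.0
tool_pos: [0.5456, -0.1518, 0.0333]
orientation: [179.8, 0.0, -80.3]
force: [0.4, 0.6, 0.2]
opening: 0.0355
gripper_force: 0.0
```

Run:
```python
from h import *
np.set_printoptions(precision=3,suppress=True)
o=ctrl.get_obs(); p=o['tool_pos']; R=Rot.from_euler('xyz',o['orientation'],degrees=True).as_matrix()
print(p,o['force'])
pv=np.array([.568,-.0995]); s0=np.arctan2(p[1]-pv[1],p[0]-pv[0]); print(np.degrees(s0))
# arc of tool centre: start plus knob lag 11 mm along tool y -> travel to 1.3 rad plus slack
prev=p; 
for k in range(1,13):
    a=np.radians(-113)+k*1.2/12
    kn=pv+.058*np.array([np.cos(a),np.sin(a)]); t=kn+R[:2,1]*-.011  # pushing finger is 11mm behind: centre ahead along push (-tool y)
    q=np.array([*t,p[2]]); print(k,q[:2],(R.T@(q-prev))/.025); prev=q
```

```text
[ 0.546 -0.152  0.033] [0.433 0.627 0.183]
-113.21097544213285
1 [ 0.562 -0.153] [ 0.157 -0.624 -0.002]
2 [ 0.567 -0.154] [ 0.095 -0.212 -0.001]
3 [ 0.573 -0.155] [ 0.073 -0.22  -0.001]
4 [ 0.579 -0.156] [ 0.051 -0.226 -0.001]
5 [ 0.585 -0.155] [ 0.028 -0.23  -0.001]
6 [ 0.59  -0.155] [ 0.005 -0.232 -0.001]
7 [ 0.596 -0.153] [-0.018 -0.231 -0.001]
8 [ 0.601 -0.151] [-0.041 -0.228 -0.001]
9 [ 0.607 -0.149] [-0.064 -0.223 -0.001]
10 [ 0.612 -0.146] [-0.086 -0.215 -0.001]
11 [ 0.616 -0.142] [-0.107 -0.206 -0.001]
12 [ 0.62  -0.138] [-0.127 -0.194 -0.001]
```

Request:
{"method": "play_rows", "body": {"motion": [{"x": 0.16,"y": -0.4,"z": 0,"rx": 0,"ry": 0,"rz": 0},{"x": 0.05,"y": -0.22,"z": 0,"rx": 0,"ry": 0,"rz": 0},{"x": 0.1,"y": -0.21,"z": 0,"rx": 0,"ry": 0,"rz": 0},{"x": 0.07,"y": -0.22,"z": 0,"rx": 0,"ry": 0,"rz": 0},{"x": 0.05,"y": -0.23,"z": 0,"rx": 0,"ry": 0,"rz": 0},{"x": 0.03,"y": -0.23,"z": 0,"rx": 0,"ry": 0,"rz": 0},{"x": 0,"y": -0.23,"z": 0,"rx": 0,"ry": 0,"rz": 0},{"x": -0.02,"y": -0.23,"z": 0,"rx": 0,"ry": 0,"rz": 0},{"x": -0.04,"y": -0.23,"z": 0,"rx": 0,"ry": 0,"rz": 0},{"x": -0.06,"y": -0.22,"z": 0,"rx": 0,"ry": 0,"rz": 0},{"x": -0.09,"y": -0.21,"z": 0,"rx": 0,"ry": 0,"rz": 0},{"x": -0.11,"y": -0.2,"z": 0,"rx": 0,"ry": 0,"rz": 0},{"x": 0,"y": 0,"z": 0,"rx": 0,"ry": 0,"rz": 0}]}}

```text
clock: 9.62
tool_pos: [0.6184, -0.1434, 0.0346]
orientation: [-180.0, -0.0, -80.3]
force: [0.3, 0.1, -0.1]
opening: 0.0363
gripper_force: 0.0
```

Request:
{"method": "play_rows", "body": {"motion": [{"x": -0.13,"y": -0.18,"z": 0,"rx": 0,"ry": 0,"rz": 0},{"x": -0.1,"y": -0.1,"z": 0,"rx": 0,"ry": 0,"rz": 0},{"x": 0,"y": 0,"z": 0,"rx": 0,"ry": 0,"rz": 0}]}}

```text
clock: 10.0
tool_pos: [0.6217, -0.1374, 0.0341]
orientation: [179.8, 0.0, -80.3]
force: [-5.2, -3.0, 1.8]
opening: 0.0359
gripper_force: 2.7
```

Run:
```python
from h import *
o=ctrl.get_obs(); print(o['tool_pos'],o['force'])
a=cams.snapshot("scene")[190:310,250:400];b=cams.snapshot("side")[195:315,250:400]
cv2.imwrite("pics/crop1.png",cv2.resize(np.hstack([a,b]),None,fx=2.6,fy=2.6,interpolation=cv2.INTER_CUBIC))
```

```text
[ 0.62173262 -0.13742723  0.03407273] [-5.16360104 -3.0454775   1.83355161]
```

View pics/crop1.png

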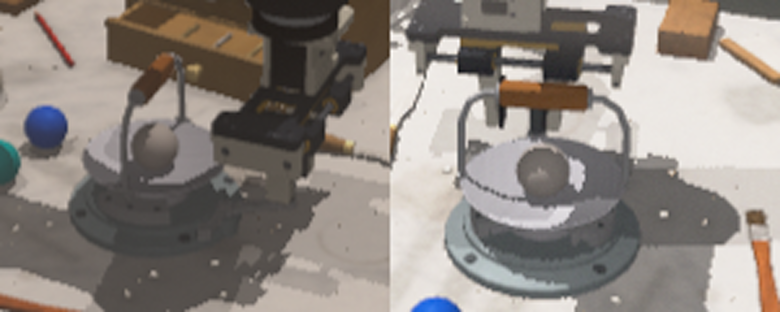

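The catch is against its stop (about 6 N reaction), and the dish is undisturbed with the ball at centre (side crop 543,172). Now I free the knob and rise.

Request:
{"method": "play_rows", "body": {"motion": [{"x": 0.1,"y": 0.3,"z": 0,"rx": 0,"ry": 0,"rz": 0},{"x": 0,"y": 0.1,"z": 0,"rx": 0,"ry": 0,"rz": 0},{"x": 0,"y": 0,"z": -0.5,"rx": 0,"ry": 0,"rz": 0},{"x": 0,"y": 0,"z": -0.95,"rx": 0,"ry": 0,"rz": 0},{"x": 0,"y": 0,"z": -0.95,"rx": 0,"ry": 0,"rz": 0},{"x": 0,"y": 0,"z": -0.95,"rx": 0,"ry": 0,"rz": 0},{"x": 0,"y": 0,"z": -0.95,"rx": 0,"ry": 0,"rz": 0},{"x": 0,"y": 0,"z": -0.95,"rx": 0,"ry": 0,"rz": 0},{"x": 0,"y": 0,"z": -0.95,"rx": 0,"ry": 0,"rz": 0},{"x": 0,"y": 0,"z": -0.95,"rx": 0,"ry": 0,"rz": 0},{"x": 0,"y": 0,"z": -0.95,"rx": 0,"ry": 0,"rz": 0},{"x": 0,"y": 0,"z": -0.5,"rx": 0,"ry": 0,"rz": 0},{"x": 0,"y": 0,"z": 0,"rx": 0,"ry": 0,"rz": 0}]}}

```text
clock: 11.72
tool_pos: [0.6146, -0.1411, 0.2508]
orientation: [-179.9, -0.0, -80.3]
force: [0.6, -0.7, -0.7]
opening: 0.0362
gripper_force: 0.0
```

Request:
{"method": "play_rows", "body": {"motion": [{"x": 0,"y": 0,"z": 0,"rx": 0,"ry": 0,"rz": 1},{"x": 0,"y": 0,"z": 0,"rx": 0,"ry": 0,"rz": 1},{"x": 0,"y": 0,"z": 0,"rx": 0,"ry": 0,"rz": 1},{"x": 0,"y": 0,"z": 0,"rx": 0,"ry": 0,"rz": 1},{"x": 0,"y": 0,"z": 0,"rx": 0,"ry": 0,"rz": 1},{"x": 0,"y": 0,"z": 0,"rx": 0,"ry": 0,"rz": 1},{"x": 0,"y": 0,"z": 0,"rx": 0,"ry": 0,"rz": 1},{"x": 0,"y": 0,"z": 0,"rx": 0,"ry": 0,"rz": 1},{"x": 0,"y": 0,"z": 0,"rx": 0,"ry": 0,"rz": 1},{"x": 0,"y": 0,"z": 0,"rx": 0,"ry": 0,"rz": 1},{"x": 0,"y": 0,"z": 0,"rx": 0,"ry": 0,"rz": 1},{"x": 0,"y": 0,"z": 0,"rx": 0,"ry": 0,"rz": 1},{"x": 0,"y": 0,"z": 0,"rx": 0,"ry": 0,"rz": 1},{"x": 0,"y": 0,"z": 0,"rx": 0,"ry": 0,"rz": 1},{"x": 0,"y": 0,"z": 0,"rx": 0,"ry": 0,"rz": 1},{"x": 0,"y": 0,"z": 0,"rx": 0,"ry": 0,"rz": 1},{"x": 0,"y": 0,"z": 0,"rx": 0,"ry": 0,"rz": 1},{"x": 0,"y": 0,"z": 0,"rx": 0,"ry": 0,"rz": 1},{"x": 0,"y": 0,"z": 0,"rx": 0,"ry": 0,"rz": 1},{"x": 0,"y": 0,"z": 0,"rx": 0,"ry": 0,"rz": 1}], "fingers": 0.3}}

```text
clock: 14.22
tool_pos: [0.6137, -0.141, 0.2482]
orientation: [180.0, -0.1, -160.5]
force: [-0.1, 0.7, -0.2]
opening: 0.0572
gripper_force: 0.0
```

Request:
{"method": "play_rows", "body": {"motion": [{"x": 0,"y": 0,"z": 0,"rx": 0,"ry": 0,"rz": 0.83},{"x": 0,"y": 0,"z": 0,"rx": 0,"ry": 0,"rz": 0.83},{"x": 0,"y": 0,"z": 0,"rx": 0,"ry": 0,"rz": 0.83},{"x": -0.38,"y": 0.8,"z": 0,"rx": 0,"ry": 0,"rz": 0},{"x": -0.38,"y": 0.8,"z": 0,"rx": 0,"ry": 0,"rz": 0},{"x": -0.38,"y": 0.8,"z": 0,"rx": 0,"ry": 0,"rz": 0},{"x": -0.38,"y": 0.8,"z": 0,"rx": 0,"ry": 0,"rz": 0},{"x": -0.38,"y": 0.8,"z": 0,"rx": 0,"ry": 0,"rz": 0},{"x": 0,"y": 0,"z": 0,"rx": 0,"ry": 0,"rz": 0}]}}

```text
clock: 15.35
tool_pos: [0.6446, -0.0324, 0.2493]
orientation: [180.0, -0.0, -170.2]
force: [-0.8, -0.8, 0.1]
opening: 0.0569
gripper_force: 0.0
```

Run:
```python
from h import *
np.set_printoptions(precision=4,suppress=True)
o=ctrl.get_obs(); c=cal("wrist"); im=cams.snapshot("wrist"); cv2.imwrite("pics/w3.png",im)
print(o['clock'],o['tool_pos'],o['orientation'],o['opening'])
h=cv2.cvtColor(im,cv2.COLOR_BGR2HSV); gp=np.array(proj(c,(.569,-.024,.145))); print(gp)
m=cv2.inRange(h,(4,110,60),(20,255,255)); k,l,st,ce=cv2.connectedComponentsWithStats(m)
for i in range(1,k):
    if st[i,4]>150:
        r=cv2.minAreaRect(np.argwhere(l==i)[:,::-1].astype(np.float32)); print(st[i],r)
```

```text
15.35 [ 0.6446 -0.0324  0.2493] [ 179.9956   -0.0102 -170.1648] 0.056877231649238545
[349.6026 150.5435]
[  0   5  24  65 521] ((11.5, 37.0), (64.0, 23.0), 90.0)
[ 22  15  10  56 168] ((26.284320831298828, 42.5523681640625), (55.43716049194336, 6.421855926513672), 85.8150863647461)
[ 341  103   20   93 1722] ((350.5, 149.0), (92.0, 19.0), 90.0)
[194 311  22  58 597] ((203.63218688964844, 339.3351745605469), (19.60032081604004, 57.39466094970703), 5.04245138168335)
[432 311  21  57 587] ((442.6679382324219, 339.0201416015625), (56.623374938964844, 19.2374267578125), 86.53176879882812)
[ 226  380  368   19 5088] ((409.5220947265625, 388.52777099609375), (367.0013732910156, 17.961151123046875), 0.1587136685848236)
```

View pics/w3.png

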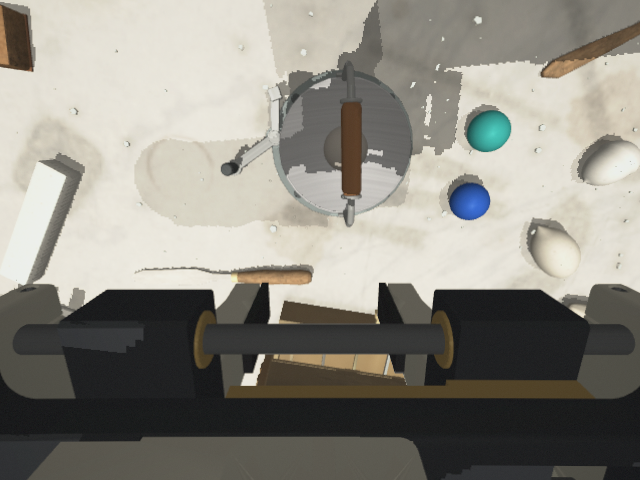

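The picture shows the catch open (knob at 230,169), the grip at (350,149) aligned with the tool's x, and the ball below it. The blue and turquoise balls (470,201 and 489,131) are separate.

Run:
```python
from h import *
np.set_printoptions(precision=4,suppress=True)
o=ctrl.get_obs(); c=cal("wrist"); R=Rot.from_euler('xyz',o['orientation'],degrees=True).as_matrix()
t=plane(c,350.5,149,.147); q=tri([(c,350.5,149),(cal("scene"),309,219),(cal("side"),308.5,231.4)]); print(t,q)
g=.5*(t+q[0]); g[2]=.117; print(R.T@(g-o['tool_pos'])/.025, g)
```

```text
[ 0.5675 -0.0246  0.147 ] (array([ 0.5686, -0.0235,  0.1381]), [np.float64(0.001139306423544701), np.float64(0.0012707903424344304), np.float64(0.0011286304522986532)])
[2.9435 0.8873 5.2962] [ 0.568 -0.024  0.117]
```

Request:
{"method": "play_rows", "body": {"motion": [{"x": 0.73,"y": 0.22,"z": 0,"rx": 0,"ry": 0,"rz": 0},{"x": 0.74,"y": 0.22,"z": 0,"rx": 0,"ry": 0,"rz": 0},{"x": 0.74,"y": 0.22,"z": 0,"rx": 0,"ry": 0,"rz": 0},{"x": 0.74,"y": 0.22,"z": 0,"rx": 0,"ry": 0,"rz": 0},{"x": 0,"y": 0,"z": 0,"rx": 0,"ry": 0,"rz": 0},{"x": 0,"y": 0,"z": 0.75,"rx": 0,"ry": 0,"rz": 0},{"x": 0,"y": 0,"z": 0.75,"rx": 0,"ry": 0,"rz": 0},{"x": 0,"y": 0,"z": 0.75,"rx": 0,"ry": 0,"rz": 0},{"x": 0,"y": 0,"z": 0.75,"rx": 0,"ry": 0,"rz": 0},{"x": 0,"y": 0,"z": 0.75,"rx": 0,"ry": 0,"rz": 0},{"x": 0,"y": 0,"z": 0.75,"rx": 0,"ry": 0,"rz": 0},{"x": 0,"y": 0,"z": 0.75,"rx": 0,"ry": 0,"rz": 0},{"x": 0,"y": 0,"z": 0,"rx": 0,"ry": 0,"rz": 0}]}}

```text
clock: 17.02
tool_pos: [0.5673, -0.0258, 0.1169]
orientation: [-180.0, -0.2, -170.3]
force: [-0.1, -0.1, -0.6]
opening: 0.0569
gripper_force: 0.0
```

Request:
{"method": "play_rows", "body": {"motion": [{"x": 0,"y": 0,"z": 0,"rx": 0,"ry": 0,"rz": 0},{"x": 0,"y": 0,"z": 0,"rx": 0,"ry": 0,"rz": 0},{"x": 0,"y": 0,"z": 0,"rx": 0,"ry": 0,"rz": 0},{"x": 0,"y": 0,"z": 0,"rx": 0,"ry": 0,"rz": 0},{"x": 0,"y": 0,"z": 0,"rx": 0,"ry": 0,"rz": 0}], "fingers": -0.3}}

```text
clock: 17.65
tool_pos: [0.5678, -0.0253, 0.1185]
orientation: [180.0, 0.0, -170.3]
force: [-0.2, -0.6, 0.7]
opening: 0.0306
gripper_force: 0.0
```

Request:
{"method": "play_rows", "body": {"motion": [{"x": 0,"y": 0.04,"z": 0,"rx": 0,"ry": 0,"rz": 0},{"x": 0,"y": 0,"z": 0,"rx": 0,"ry": 0,"rz": 0},{"x": 0,"y": 0,"z": 0,"rx": 0,"ry": 0,"rz": 0},{"x": 0,"y": 0,"z": 0,"rx": 0,"ry": 0,"rz": 0}], "fingers": -0.6}}

```text
clock: 18.15
tool_pos: [0.5676, -0.0243, 0.1183]
orientation: [-180.0, -0.0, -170.3]
force: [-0.2, 0.7, 0.2]
opening: 0.0174
gripper_force: 0.0
```

No contact at 17.4 mm, so the fingers are centred to about 1 mm. Closing.

Request:
{"method": "play_rows", "body": {"motion": [{"x": 0,"y": 0,"z": 0,"rx": 0,"ry": 0,"rz": 0},{"x": 0,"y": 0,"z": 0,"rx": 0,"ry": 0,"rz": 0},{"x": 0,"y": 0,"z": 0,"rx": 0,"ry": 0,"rz": 0},{"x": 0,"y": 0,"z": 0,"rx": 0,"ry": 0,"rz": 0}], "fingers": -1}}

```text
clock: 18.65
tool_pos: [0.5676, -0.0243, 0.1183]
orientation: [180.0, 0.0, -170.3]
force: [-0.4, 1.3, -1.7]
opening: 0.0148
gripper_force: 29.9
```

Request:
{"method": "play_rows", "body": {"motion": [{"x": 0,"y": 0,"z": 0,"rx": 0,"ry": 0,"rz": -0.15},{"x": 0,"y": 0,"z": 0,"rx": 0,"ry": 0,"rz": -0.3},{"x": 0,"y": 0,"z": 0,"rx": 0,"ry": 0,"rz": -0.4},{"x": 0,"y": 0,"z": 0,"rx": 0,"ry": 0,"rz": -0.5},{"x": 0,"y": 0,"z": 0,"rx": 0,"ry": 0,"rz": -0.5},{"x": 0,"y": 0,"z": 0,"rx": 0,"ry": 0,"rz": -0.5},{"x": 0,"y": 0,"z": 0,"rx": 0,"ry": 0,"rz": -0.5},{"x": 0,"y": 0,"z": 0,"rx": 0,"ry": 0,"rz": -0.5},{"x": 0,"y": 0,"z": 0,"rx": 0,"ry": 0,"rz": -0.5},{"x": 0,"y": 0,"z": 0,"rx": 0,"ry": 0,"rz": -0.5}]}}

```text
clock: 19.9
tool_pos: [0.5675, -0.0243, 0.1183]
orientation: [180.0, -0.0, -152.8]
force: [-0.4, -0.1, -1.6]
opening: 0.0148
gripper_force: 29.9
```

Request:
{"method": "play_rows", "body": {"motion": [{"x": 0,"y": 0,"z": 0,"rx": 0,"ry": 0,"rz": -0.5},{"x": 0,"y": 0,"z": 0,"rx": 0,"ry": 0,"rz": -0.5},{"x": 0,"y": 0,"z": 0,"rx": 0,"ry": 0,"rz": -0.5},{"x": 0,"y": 0,"z": 0,"rx": 0,"ry": 0,"rz": -0.5},{"x": 0,"y": 0,"z": 0,"rx": 0,"ry": 0,"rz": -0.5},{"x": 0,"y": 0,"z": 0,"rx": 0,"ry": 0,"rz": -0.5},{"x": 0,"y": 0,"z": 0,"rx": 0,"ry": 0,"rz": -0.5},{"x": 0,"y": 0,"z": 0,"rx": 0,"ry": 0,"rz": -0.5},{"x": 0,"y": 0,"z": 0,"rx": 0,"ry": 0,"rz": -0.5},{"x": 0,"y": 0,"z": 0,"rx": 0,"ry": 0,"rz": -0.5},{"x": 0,"y": 0,"z": 0,"rx": 0,"ry": 0,"rz": -0.5},{"x": 0,"y": 0,"z": 0,"rx": 0,"ry": 0,"rz": -0.5},{"x": 0,"y": 0,"z": 0,"rx": 0,"ry": 0,"rz": -0.5},{"x": 0,"y": 0,"z": 0,"rx": 0,"ry": 0,"rz": -0.5},{"x": 0,"y": 0,"z": 0,"rx": 0,"ry": 0,"rz": -0.5},{"x": 0,"y": 0,"z": 0,"rx": 0,"ry": 0,"rz": -0.5},{"x": 0,"y": 0,"z": 0,"rx": 0,"ry": 0,"rz": -0.5},{"x": 0,"y": 0,"z": 0,"rx": 0,"ry": 0,"rz": -0.5},{"x": 0,"y": 0,"z": 0,"rx": 0,"ry": 0,"rz": -0.5},{"x": 0,"y": 0,"z": 0,"rx": 0,"ry": 0,"rz": -0.5}]}}

```text
clock: 22.4
tool_pos: [0.5675, -0.0243, 0.1183]
orientation: [180.0, -0.0, -112.8]
force: [-0.6, -1.1, -3.1]
opening: 0.0146
gripper_force: 29.9
```

Request:
{"method": "play_rows", "body": {"motion": [{"x": 0,"y": 0,"z": 0,"rx": 0,"ry": 0,"rz": -0.5},{"x": 0,"y": 0,"z": 0,"rx": 0,"ry": 0,"rz": -0.5},{"x": 0,"y": 0,"z": 0,"rx": 0,"ry": 0,"rz": -0.5},{"x": 0,"y": 0,"z": 0,"rx": 0,"ry": 0,"rz": -0.5},{"x": 0,"y": 0,"z": 0,"rx": 0,"ry": 0,"rz": -0.5},{"x": 0,"y": 0,"z": 0,"rx": 0,"ry": 0,"rz": -0.5},{"x": 0,"y": 0,"z": 0,"rx": 0,"ry": 0,"rz": -0.5},{"x": 0,"y": 0,"z": 0,"rx": 0,"ry": 0,"rz": -0.5},{"x": 0,"y": 0,"z": 0,"rx": 0,"ry": 0,"rz": -0.5},{"x": 0,"y": 0,"z": 0,"rx": 0,"ry": 0,"rz": -0.5},{"x": 0,"y": 0,"z": 0,"rx": 0,"ry": 0,"rz": -0.5},{"x": 0,"y": 0,"z": 0,"rx": 0,"ry": 0,"rz": -0.5},{"x": 0,"y": 0,"z": 0,"rx": 0,"ry": 0,"rz": -0.4},{"x": 0,"y": 0,"z": 0,"rx": 0,"ry": 0,"rz": -0.3},{"x": 0,"y": 0,"z": 0,"rx": 0,"ry": 0,"rz": -0.2},{"x": 0,"y": 0,"z": 0,"rx": 0,"ry": 0,"rz": 0},{"x": 0,"y": 0,"z": 0,"rx": 0,"ry": 0,"rz": 0},{"x": 0,"y": 0,"z": 0,"rx": 0,"ry": 0,"rz": 0}]}}

```text
clock: 24.65
tool_pos: [0.5675, -0.0243, 0.1183]
orientation: [180.0, -0.0, -85.3]
force: [1.0, -0.0, -4.4]
opening: 0.0145
gripper_force: 29.9
```

Request:
{"method": "play_rows", "body": {"motion": [{"x": 0,"y": 0,"z": -0.06,"rx": 0,"ry": 0,"rz": 0},{"x": 0,"y": 0,"z": -0.1,"rx": 0,"ry": 0,"rz": 0},{"x": 0,"y": 0,"z": -0.12,"rx": 0,"ry": 0,"rz": 0},{"x": 0,"y": 0,"z": -0.12,"rx": 0,"ry": 0,"rz": 0},{"x": 0,"y": 0,"z": -0.1,"rx": 0,"ry": 0,"rz": 0},{"x": 0,"y": 0,"z": -0.06,"rx": 0,"ry": 0,"rz": 0},{"x": 0,"y": 0,"z": 0,"rx": 0,"ry": 0,"rz": 0}]}}

```text
clock: 25.52
tool_pos: [0.5676, -0.0243, 0.1325]
orientation: [-180.0, 0.0, -85.3]
force: [0.8, -0.2, -4.9]
opening: 0.0147
gripper_force: 29.9
```

Run:
```python
from h import *
o=ctrl.get_obs(); print(o['tool_pos'],o['force'],o['moment'],o['gripper_force'])
a=cams.snapshot("scene")[190:310,250:400];b=cams.snapshot("side")[195:315,250:400]
cv2.imwrite("pics/crop2.png",cv2.resize(np.hstack([a,b]),None,fx=2.6,fy=2.6,interpolation=cv2.INTER_CUBIC))
```

```text
[ 0.56763138 -0.02434432  0.13245261] [ 0.79541751 -0.15898412 -4.92815001] [ 0.09916206 -0.07939903  0.00399568] 29.854983687400818
```

View pics/crop2.png

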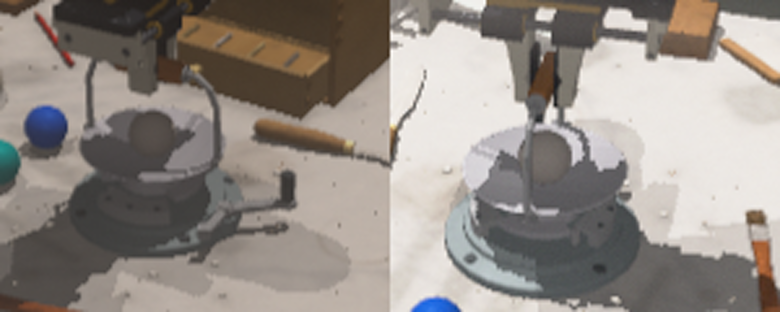

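The dish is level and rising freely (only its weight shows), turned a quarter. The ball is in the middle and the catch is open (scene crop 288,187). I lift on.

Request:
{"method": "play_rows", "body": {"motion": [{"x": 0,"y": 0,"z": -0.1,"rx": 0,"ry": 0,"rz": 0},{"x": 0,"y": 0,"z": -0.2,"rx": 0,"ry": 0,"rz": 0},{"x": 0,"y": 0,"z": -0.3,"rx": 0,"ry": 0,"rz": 0},{"x": 0,"y": 0,"z": -0.3,"rx": 0,"ry": 0,"rz": 0},{"x": 0,"y": 0,"z": -0.3,"rx": 0,"ry": 0,"rz": 0},{"x": 0,"y": 0,"z": -0.3,"rx": 0,"ry": 0,"rz": 0},{"x": 0,"y": 0,"z": -0.3,"rx": 0,"ry": 0,"rz": 0},{"x": 0,"y": 0,"z": -0.3,"rx": 0,"ry": 0,"rz": 0},{"x": 0,"y": 0,"z": -0.3,"rx": 0,"ry": 0,"rz": 0},{"x": 0,"y": 0,"z": -0.3,"rx": 0,"ry": 0,"rz": 0},{"x": 0,"y": 0,"z": -0.3,"rx": 0,"ry": 0,"rz": 0},{"x": 0,"y": 0,"z": -0.3,"rx": 0,"ry": 0,"rz": 0},{"x": 0,"y": 0,"z": -0.3,"rx": 0,"ry": 0,"rz": 0},{"x": 0,"y": 0,"z": -0.3,"rx": 0,"ry": 0,"rz": 0},{"x": 0,"y": 0,"z": -0.3,"rx": 0,"ry": 0,"rz": 0},{"x": 0,"y": 0,"z": -0.3,"rx": 0,"ry": 0,"rz": 0},{"x": 0,"y": 0,"z": -0.2,"rx": 0,"ry": 0,"rz": 0},{"x": 0,"y": 0,"z": -0.1,"rx": 0,"ry": 0,"rz": 0},{"x": 0,"y": 0,"z": 0,"rx": 0,"ry": 0,"rz": 0},{"x": 0,"y": 0,"z": 0,"rx": 0,"ry": 0,"rz": 0}]}}

```text
clock: 28.12
tool_pos: [0.5674, -0.0244, 0.252]
orientation: [180.0, 0.0, -85.3]
force: [0.5, 0.4, -5.5]
opening: 0.0147
gripper_force: 29.9
```

Request:
{"method": "play_rows", "body": {"motion": [{"x": 0,"y": 0,"z": 0,"rx": 0,"ry": 0,"rz": 0},{"x": 0,"y": 0,"z": 0,"rx": 0,"ry": 0,"rz": 0},{"x": 0,"y": 0,"z": 0,"rx": 0,"ry": 0,"rz": 0},{"x": 0,"y": 0,"z": 0,"rx": 0,"ry": 0,"rz": 0},{"x": 0,"y": 0,"z": 0,"rx": 0,"ry": 0,"rz": 0},{"x": 0,"y": 0,"z": 0,"rx": 0,"ry": 0,"rz": 0},{"x": 0,"y": 0,"z": 0,"rx": 0,"ry": 0,"rz": 0},{"x": 0,"y": 0,"z": 0,"rx": 0,"ry": 0,"rz": 0},{"x": 0,"y": 0,"z": 0,"rx": 0,"ry": 0,"rz": 0},{"x": 0,"y": 0,"z": 0,"rx": 0,"ry": 0,"rz": 0},{"x": 0,"y": 0,"z": 0,"rx": 0,"ry": 0,"rz": 0},{"x": 0,"y": 0,"z": 0,"rx": 0,"ry": 0,"rz": 0},{"x": 0,"y": 0,"z": 0,"rx": 0,"ry": 0,"rz": 0},{"x": 0,"y": 0,"z": 0,"rx": 0,"ry": 0,"rz": 0},{"x": 0,"y": 0,"z": 0,"rx": 0,"ry": 0,"rz": 0},{"x": 0,"y": 0,"z": 0,"rx": 0,"ry": 0,"rz": 0}]}}

```text
clock: 30.12
tool_pos: [0.5676, -0.0244, 0.2523]
orientation: [-180.0, 0.0, -85.3]
force: [-0.2, 0.7, -4.6]
opening: 0.0146
gripper_force: 29.9
```

Run:
```python
from h import *
o=ctrl.get_obs(); print(o['tool_pos'],o['force'],o['gripper_force'])
a=cams.snapshot("scene")[150:290,240:390];b=cams.snapshot("side")[145:285,240:390]
cv2.imwrite("pics/crop3.png",cv2.resize(np.hstack([a,b]),None,fx=2.6,fy=2.6,interpolation=cv2.INTER_CUBIC))
```

```text
[ 0.56755248 -0.0243638   0.25233157] [-0.20374509  0.67556304 -4.61296715] 29.854953289031982
```

View pics/crop3.png

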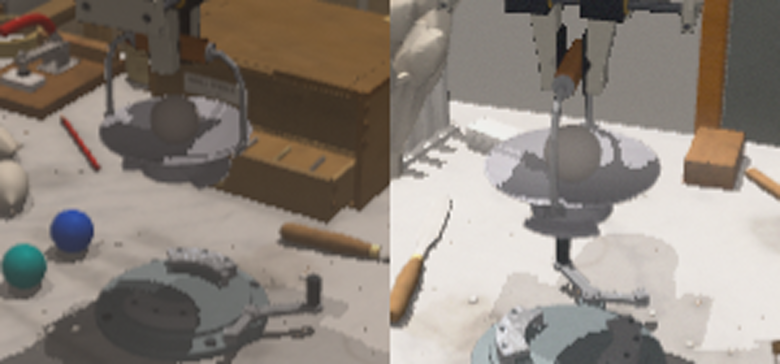

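The dish hangs level 13 cm above the stand, with the ball in the middle (scene crop 175,118; side crop 573,153) and the catch open. Handing in.

```bash
python3 -c "
from plant import workorder; print(workorder.close_job())"
```

```text
the job is handed in; nothing more can be done
None
```

The job is handed in, though the close call gave no verdict: the catch is fully open, and the dish was turned about 85° and lifted straight off, now held still and level about 13 cm above the seat with the ball in its middle.

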